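Close the RF shield box for a radio test

TASK

Close the RF shield box for a test of the radio stick on its tray, pushing with the fingertips only and grasping nothing. First, with the door still standing open, push the tray fully home, then push the door shut, and last swing the black lever on the door from upright over towards the hinge side and down until it lies level, which hooks its tongue behind the keeper. Do not touch or lift the stick, which must end lying on the tray's mat, and leave the other things on the desk where they are.

Things in the scene. Friction and masses are not known exactly. Their poses are not given: they have to be found in the camera images.
- shield_box: grey RF shield box (a screened test enclosure), fixed to the desk: 160 mm deep (x), 210 mm wide (y), 92 mm high (z). Origin at the centre of its underside, on the desk; its x axis points into the box from the front, y to the box's left as one faces its front, z up. Its open front (mouth 136 mm wide, z 12 to 78 mm) lies in the plane x = -80 mm. Two coaxial ports stand 26 mm out of its right side.
- box_front (a point): point in the middle of the box's front plane, 48 mm up; axes parallel to the box's (x into the box)
- tray (a joint): slide of the tray along the box's x axis: 0 = fully home (its front plate standing 5 mm proud of the box's front plane, in the hollow of the shut door), growing as it comes out, up to 0.09 m; at the start it stands 0.060 to 0.085 out. It slides stiffly (about 2 N) and stays where it is left.
- tray_front (a point): point on the outer face of the tray's upright aluminium front plate, in the middle of its width, 42 mm above the desk. The plate is 126 mm wide, 4 mm thick, from 20 to 58 mm above the desk; axes as the box's, so it is pushed along +x of this point
- tray_pad (a point): centre of the top of the blue antistatic mat on the tray's floor, 19 mm above the desk; the mat is 122 mm (x) by 118 mm (y), with a low rim; axes as the box's
- door (a joint): hinge of the aluminium door, upright axis at the left of the box's front: 0 = shut against the box's front, growing to 2.05 rad as it opens towards the robot; at the start it stands 1.5 to 1.95 rad open (about square to the front or a little farther). It turns easily (0.06 N m) and stays where it is left.
- door_hinge (a point): point on the door's hinge axis, 48 mm above the desk, half-way up the door. These axes turn with the door: the door reaches from 3 to 167 mm along -y; its outer face lies at x = -7.5 mm, its rim at x = +7.5 mm (a pan, hollow inside); it is 76 mm high, from 10 to 86 mm above the desk
- door_face (a point): point on the door's outer face, 100 mm from the hinge axis, 48 mm above the desk: the place to push. Axes turn with the door, +x is the way to push it shut. Outside this face the lever stands near the door's free edge
- lever (a joint): latch lever on the door's outer face, turning about an axis square to the door: 0 = locked (the lever level, pointing to the hinge side, its steel tongue hooked behind the keeper on the box's frame), about 1.57 rad = upright (free). It starts 1.3 to 1.57. It turns with about 0.1 N m and stays where it is left; stops at 0 and 1.6. With the door not shut the tongue strikes the keeper from outside or misses it.
- lever_pivot (a point): point on the lever's turning axis, 46 mm above the desk, 24 mm out from the door's outer face, 147 mm from the hinge, in the mid plane of the black lever bar. Axes turn with door and lever: +y points along the lever to its tip, x goes square into the door
- lever_tip (a point): tip end of the lever, 46 mm from the pivot, on the bar's centre line. The bar is 12 mm by 12 mm in section. To lock, its tip goes from the top over to the hinge side and down until the bar is level; the keeper bracket stands right of the door, 33 to 59 mm above the desk, reaching 32 mm out from the box's front plane
- stick: black USB radio stick, 53x18x9 mm, lying loose on the tray's mat; origin at the centre of its underside
- cap: khaki ribbed dust cap, 26 mm across and 14 mm high, lying on the rear of the box's roof; a bystander
- plug: brown circular cable plug, 26x31x39 mm, standing on the desk right of the box; a bystander
- meter: hand multimeter, 138x68x41 mm, lying at the right of the desk; a bystander
- cutters: red-handled side cutters, 151x60x12 mm, lying at the right front of the desk; a bystander
- pen: white and blue ball pen, 145 mm long and 9 mm thick, lying at the left front; a bystander

How it is judged:
On the way, in this order (a step that is already met when the one before it is completed fails the run):
1. the tray is pushed fully home while the door still stands open (value of joint tray below 0.005 m and value of joint door above 0.8 rad), for 0.2 s.
2. the door is pushed shut (value of joint door below 0.03 rad and value of joint tray below 0.005 m), for 0.2 s.
3. the lever is swung down level and locks the door (value of joint lever below 0.15 rad and value of joint door below 0.035 rad), for 0.2 s.
At the end, for the whole second after the job is handed in: The tray is home (within 5 mm), the door shut (within 2 degrees), the lever level (within 8.5 degrees), and the stick lies at rest on the tray's mat (all of step 3 and value of joint tray below 0.005 m and x of stick in the frame of tray_pad between -0.06 and 0.06 m and y of stick in the frame of tray_pad between -0.06 and 0.06 m and z of stick in the frame of tray_pad between -0.004 and 0.006 m and linear speed of stick below 0.02 m/s); the robot touches nothing.
It fails at once if the stick is touched with the robot (contact force between stick and the fingers above 0.3 N or contact force between stick and the arm above 0.3 N).
It fails at once if the stick is lifted off the tray (z of stick in the frame of tray_pad above 0.03 m).
It fails at once if a bystander is lifted or moved more than 15 mm (distance of any of cap, plug, meter, cutters, pen from where it was at the start of the episode above 0.015 m).
It also fails if it takes over 72 s, if anything falls off the work surface, if the arm or the gripper's body presses on something with over 40 N, if the wrist force passes 120 N, or if a joint passes its speed limit or range.

ROBOT

A 6-joint arm with a two-finger parallel gripper is mounted at the origin on a cart in front of the work surface, level with it; the furniture and walls round the work are solid. World frame = base frame: x ahead of the robot, y to its left, z up, the work surface at z = 0. Lengths are in m, angles in rad, forces in N, time in s.
With the tool pointing down it reaches from about 0.275 to 0.825 m from the base axis. Payload 4.9 kg.
Tool frame: the origin (TCP) lies on the centre line of the jaws, within the pads' length; the fingertips stand 8 mm ahead of it and the grasp point (between the pads) lies 11 mm behind it; z points along the fingers, y is the line along which they close (so a half turn about z gives the same grasp; the last joint's range is limited). The gripper opens to 85 mm and grips with 20 to 120 N. Pads are 22 mm wide; open, the fingers measure 114 mm over their backs; the gripper's body (76 mm by 85 mm) begins 54 mm behind the grasp point. The pads swing forward as they close: fully open they stand 13 mm farther back than shut.
Start: joints at [1.098, 0.326, -0.193, 1.052, 0, 1.437], TCP at [0.183, 0.519, 0.239] pointing down, gripper open.
Joint ranges: [-2.65, 2.65], [-0.97, 1.79], [-1.3, 1.35], [-1.93, 2.1], [-1.47, 1.37], [-3.14, 3.14]. Speed limits (rad/s): [2.57, 2.57, 3.14, 3.14, 3.14, 3.14].

INTERFACE

Orientations are given as a 3x3 rotation matrix whose columns are the frame's x, y, z axes.
In Python, from rig import monitor, viewer, ticket gives the robot as it stands.
- The arm moves only by the tool apply_moves, never from a script. Its arguments are lists of equal length, an entry for each row: "dr": the turn, a rotation vector about the tool's x, y, z in degrees, a list of three; "dp": the shift along the tool's x, y, z in mm, a list of three; "jaw": the finger opening in mm, from 0 to 85.4. In form: {"dr": [[ax, ay, az], ...], "dp": [[tx, ty, tz], ...], "jaw": [jaw, ...]}. A call has 1 to 12 rows; each row shifts and turns the commanded pose from where the row before left it, along the tool's axes as they then stand; what a row does not reach is not made up. A row lasts 1/8 s, in which the tool goes at most 62.5 mm and 10.7 degrees, less where a joint would pass 70% of its speed; a pose out of reach is approached as far as the arm can. A call is refused whole if a number of a shift passes 62.5 or a number of a turn 10.7, either way. A call with a gripper value outside its range is refused whole. The fingers move at their own pace and stop on an object; the grip force is fixed at half the most. Time passes only in rows, so rows that do not move let the fingers close. It gives the time, the measured TCP pose, the force, the opening and the grip force at its end, in the units of the state.
- monitor.observe(): the state, without advancing time (a new reading comes with each control period).
- viewer.get_image(name): name is "side" or "top"; returns a dict with "pixels" (420x560x3 uint8, red, green, blue), "fovy" (degrees; the focal length in pixels is half the picture's height over the tangent of half this angle, whatever the lens; pixels are square), "cx", "cy" (the principal point, pixels), "camera_from_world" (4x4, takes a point from world to camera coordinates). Camera axes: x right, y down, z forward; pixel columns grow to the right and rows downward; lengths in m; the calibration is good to about 2 mm. A picture is of the moment at which its call begins. There is no depth.
- ticket.sign_off(): hands the job in; it is judged then, once.
The state is a dict: "time": time; "q": joint angles; "qd": joint speeds; "joint_efforts": joint torques, N m; "ee_pos": TCP position; "eef_rot": TCP orientation; "force": force on the tool from outside, world axes, zero at the start; "moment": the same for the moment, N m; "width": finger opening in m; "gripper_force": force on a finger pad.
Only numpy, scipy, OpenCV 4.12 (cv2) and the standard library are available. Lean on these libraries where they do the work, as an engineer would, in place of code of your own. Each camera call takes 0.05 s, during which the arm holds its last target. There are 200 camera calls.

## Working session

There is one attempt and no reset: what is moved stays moved. The work goes in short steps, Python scripts to look and compute and a tool call to move; the robot and the scene stay as the last step left them, time stands still between calls to the robot, and variables do not carry over. Pictures are saved under pics/ and viewed, at most 10 in all, crops included, and the job is handed in when it is done.

Besides the shell and the picture viewer there is one more tool, called after "Request:" as a command line: name --argument value ..., lists and objects as JSON in quotes. apply_moves: Moves the arm, as the interface text tells. Its arguments: {"type":"object","properties":{"dr":{"type":"array","items":{"type":"array","items":{"type":"number"}}},"dp":{"type":"array","items":{"type":"array","items":{"type":"number"}}},"jaw":{"type":"array","items":{"type":"number"}}},"required":["dr","dp","jaw"]}

```bash
mkdir -p pics; cat > h.py <<'E'
import numpy as np,cv2
from rig import monitor,viewer,ticket
def cam(n):
    d=viewer.get_image(n); p=np.array(d["pixels"]); f=p.shape[0]/2/np.tan(np.radians(d["fovy"])/2)
    return p,f,d["cx"],d["cy"],np.array(d["camera_from_world"])
def ray(c,u,v):
    _,f,cx,cy,T=c; R=T[:3,:3]; o=-R.T@T[:3,3]; return o,R.T@np.array([(u-cx)/f,(v-cy)/f,1])
def onz(c,u,v,z):
    o,d=ray(c,u,v); return o+d*(z-o[2])/d[2]
def proj(c,P):
    _,f,cx,cy,T=c; q=T[:3,:3]@np.array(P)+T[:3,3]; return q[:2]/q[2]*f+[cx,cy]
E
python3 - <<'E'
from h import *
for n in("top","side"):
    c=cam(n); cv2.imwrite(f"pics/{n}0.png",c[0][:,:,::-1]); o,_=ray(c,0,0); print(n,c[1:4],o.round(3),c[4][:3,:3].round(2).tolist(),[onz(c,*p,0).round(3)[:2].tolist() for p in((0,0),(560,0),(560,420),(0,420))])
print(monitor.observe())
E
```

```text
top (np.float64(526.5706856025213), 285.4111484618531, 205.27307935356262) [ 0.334 -0.046  1.698] [[0.0, -1.0, -0.01], [-0.99, -0.0, -0.16], [0.16, 0.01, -0.99]] [[1.331, 0.968], [1.329, -0.982], [-0.057, -0.873], [-0.065, 0.844]]
side (np.float64(446.10798411464623), 278.82705494341576, 210.2482361097324) [0.485 0.869 0.821] [[-0.99, -0.16, 0.02], [-0.11, 0.62, -0.78], [0.11, -0.77, -0.63]] [[2.813, -2.014], [-1.027, -2.934], [0.011, 0.387], [1.034, 0.557]]
{'time': 0.1, 'q': array([ 1.09779296e+00,  3.26859629e-01, -1.93464883e-01,  1.05197222e+00,
       -1.94944756e-05,  1.43662561e+00]), 'qd': array([-0.00059372, -0.0014411 ,  0.00312836,  0.00046035, -0.00080222,
       -0.00115344]), 'joint_efforts': array([ 6.13270349e-04, -4.44237828e+01,  2.63039017e+01,  7.88242905e-03,
       -1.55011662e-04,  1.27830248e-05]), 'ee_pos': array([0.18256818, 0.51829874, 0.23859284]), 'eef_rot': array([[-9.43143263e-01,  3.32385832e-01, -6.66172150e-04],
       [ 3.32386450e-01,  9.43142322e-01, -1.34454525e-03],
       [ 1.81387357e-04, -1.48952539e-03, -9.99998874e-01]]), 'force': array([ 0.07013167,  0.19662318, -1.10892582]), 'moment': array([-0.00301751,  0.01922413, -0.02092089]), 'gripper_force': 0.0, 'width': 0.08522135602872397}
```

View pics/top0.png

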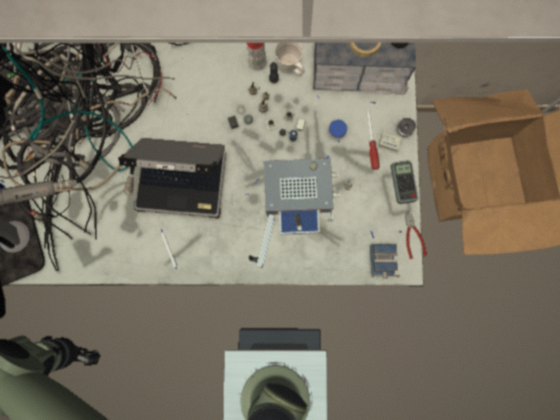

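View pics/side0.png

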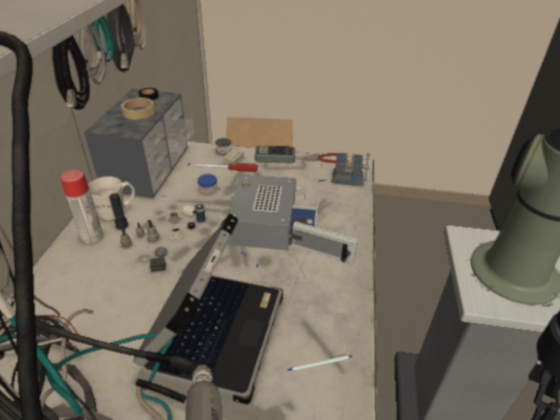

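The top view shows the box at about (298,185), the tray with blue mat at (300,222) and the open door from (272,215) to (260,265), with the lever near (253,259). I'll enlarge that area next.

```bash
python3 - <<'E'
import cv2,numpy as np
a=cv2.imread("pics/top0.png")[150:275,235:350]; a=cv2.resize(a,None,fx=4.8,fy=4.8,interpolation=cv2.INTER_CUBIC)
b=cv2.imread("pics/side0.png")[165:275,220:365]; b=cv2.resize(b,None,fx=5,fy=5,interpolation=cv2.INTER_CUBIC)
cv2.imwrite("pics/tc.png",a);cv2.imwrite("pics/sc.png",b)
E
```

```text
(no output)
```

View pics/tc.png

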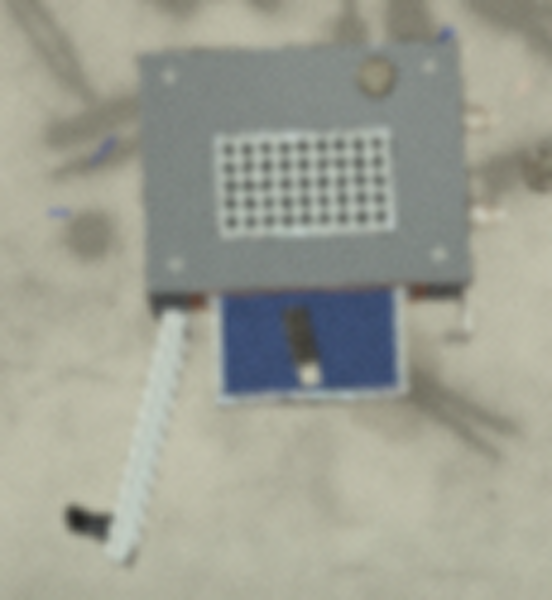

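View pics/sc.png

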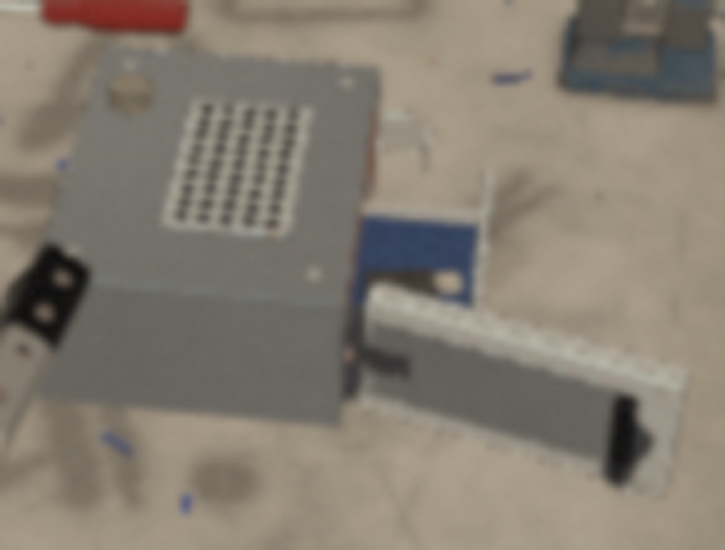

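The top crop shows the roof corners at (140,55), (457,40), (470,283) and (148,296), the door's top edge running (174,312) to (120,556), the tray's front plate running (222,399) to (407,389), and the lever at (75,520). The side crop confirms that the lever is upright.

```bash
cat >> h.py <<'E'
def fit(c):
    pass
E
python3 - <<'E'
from h import *
c=cam("top"); s=cam("side")
g=lambda x,y,z:onz(c,235-.4+x/4.8,150-.4+y/4.8,z)
R=[g(*p,.092) for p in((140,55),(457,40),(470,283),(148,296))]
print(np.round(R,4)); 
d=lambda a,b:np.linalg.norm(a-b)
print("w",d(R[0],R[1]),d(R[2],R[3]),"d",d(R[0],R[3]),d(R[1],R[2]))
# box pose: model BL(80,105),BR(80,-105),FR(-80,-105),FL(-80,105)
M=np.array([[.08,.105],[.08,-.105],[-.08,-.105],[-.08,.105]]); P=np.array(R)[:,:2]
U,_,V=np.linalg.svd((M-M.mean(0)).T@(P-P.mean(0))); Rb=(U@V).T; o=P.mean(0)
print("box",o,np.degrees(np.arctan2(Rb[1,0],Rb[0,0])),(P-(M@Rb.T+o)).round(4).tolist())
B=lambda p:(Rb.T@(p[:2]-o)).round(4)
h,e=g(174,312,.086),g(120,556,.086)
print("door box", B(h),B(e),h,e)
print("tray",B(g(222,399,.058)),B(g(407,389,.058)))
print("stick",B(g(295,308,.028)),B(g(310,380,.028)))
print("lever tip top z.092",B(g(75,520,.092)),g(75,520,.092))
print("keeper",B(g(460,330,.05)))
gs=lambda x,y:(220-.4+x/5,165-.4+y/5)
for p,z in(((378,68),.092),((345,302),.092),((683,375),.086),((375,290),.086)): q=onz(s,*gs(*p),z); print("side",B(q),q)
E
```

```text
[[ 0.7314  0.0352  0.092 ]
 [ 0.7417 -0.1716  0.092 ]
 [ 0.5813 -0.1783  0.092 ]
 [ 0.5725  0.0286  0.092 ]]
w 0.2070385541546883 0.20701267554626163 d 0.15906237550281496 0.16051359817550317
box [ 0.65670935 -0.07152323] 2.547004856333596 [[-0.0006, -0.0017], [0.0004, 0.0013], [-0.0002, 0.0017], [0.0004, -0.0013]]
door box [-0.0899  0.0876] [-0.2447  0.1276] [0.56297959 0.01199325 0.086     ] [0.4065832  0.04512474 0.086     ]
tray [-0.1445  0.0593] [-0.143  -0.0614]
stick [-0.0824  0.0085] [-0.131   0.0007]
lever tip top z.092 [-0.2211  0.1551] [0.4289259  0.07355149 0.092     ]
keeper [-0.1047 -0.0987]
side [-0.0738 -0.1007] [ 0.58741807 -0.17539834  0.092     ]
side [-0.0744  0.1051] [0.57775028 0.03016807 0.092     ]
side [-0.2423  0.1303] [0.40887067 0.04785847 0.086     ]
side [-0.0881  0.0869] [0.56481174 0.01135236 0.086     ]
```

Request:
apply_moves --dr '[[0, 0, -7.4], [0, 0, -7.3], [0, 0, -7.3], [0, 0, 0], [0, 0, 0], [0, 0, 0], [0, 0, 0], [0, 0, 0], [0, 0, 0], [0, 0, 0], [0, 0, 0], [0, 0, 0]]' --dp '[[0, 0, 0], [0, 0, 0], [0, 0, 0], [-20, -47, 0], [-20, -47, 0], [-20, -47, 0], [-20, -47, 0], [-20, -47, 0], [-20, -47, 0], [-20, -47, 0], [-20, -47, 0], [-20, -47, 0]]' --jaw '[0, 0, 0, 0, 0, 0, 0, 0, 0, 0, 0, 0]'

```text
time: 1.7
ee_pos: [0.3822, 0.1027, 0.2394]
eef_rot: [[-0.999, -0.045, 0.001], [-0.045, 0.999, 0.0], [-0.001, 0.0, -1.0]]
force: [0.7, -0.1, -0.9]
width: -0.0
gripper_force: 0.0
```

```bash
cat >> h.py <<'E'
yaw=np.radians(2.55); O=np.array([.6585,-.0715])
def W(x,y): c,s=np.cos(yaw),np.sin(yaw); return O+[c*x-s*y,s*x+c*y]
def where():
    m=monitor.observe(); c,s=np.cos(yaw),np.sin(yaw); d=m["ee_pos"][:2]-O
    r=m["eef_rot"]
    print("t",m["time"],"box",np.round([c*d[0]+s*d[1],-s*d[0]+c*d[1],m["ee_pos"][2]],4),"yaw",np.degrees(np.arctan2(r[1,1],r[0,1]))-90,"tool z",r[:,2].round(3),"F",m["force"].round(2),"w",m["width"])
E
python3 -c "
from h import *
where()"
```

```text
t 1.7 box [-0.2683  0.1864  0.2394] yaw 2.587370534259719 tool z [ 0.001  0.    -1.   ] F [ 0.69 -0.11 -0.87] w -2.9123757929896334e-05
```

Request:
apply_moves --dr '[[0, 0, 0], [0, 0, 0], [0, 0, 0], [0, 0, 0], [0, 0, 0], [0, 0, 0], [0, 0, 0], [0, 0, 0], [0, 0, 0], [0, 0, 0]]' --dp '[[-20, -46, 0], [-20, -46, 0], [-20, -47, 0], [-20, -47, 0], [0, 0, 40], [0, 0, 40], [0, 0, 40], [0, 0, 40], [0, 0, 27], [0, 0, 0]]' --jaw '[0, 0, 0, 0, 0, 0, 0, 0, 0, 0]'

```text
time: 2.95
ee_pos: [0.4681, -0.0773, 0.0506]
eef_rot: [[-0.999, -0.045, -0.004], [-0.045, 0.999, 0.001], [0.004, 0.002, -1.0]]
force: [-0.0, -0.4, -0.7]
width: 0.0002
gripper_force: 0.0
```

```bash
python3 - <<'E'
from h import *
where()
a=cam("top")[0][150:275,235:350,::-1]; a=cv2.resize(a,None,fx=3.4,fy=3.4,interpolation=cv2.INTER_CUBIC)
b=cam("side")[0][150:275,240:345,::-1]; b=cv2.resize(b,None,fx=3.4,fy=3.4,interpolation=cv2.INTER_CUBIC)
cv2.imwrite("pics/a1.png",np.hstack([a,b]))
E
```

```text
t 2.95 box [-0.1905  0.0027  0.0506] yaw 2.5820115429308856 tool z [-0.004  0.001 -1.   ] F [-0.03 -0.4  -0.66] w 0.00020268179900610829
```

View pics/a1.png

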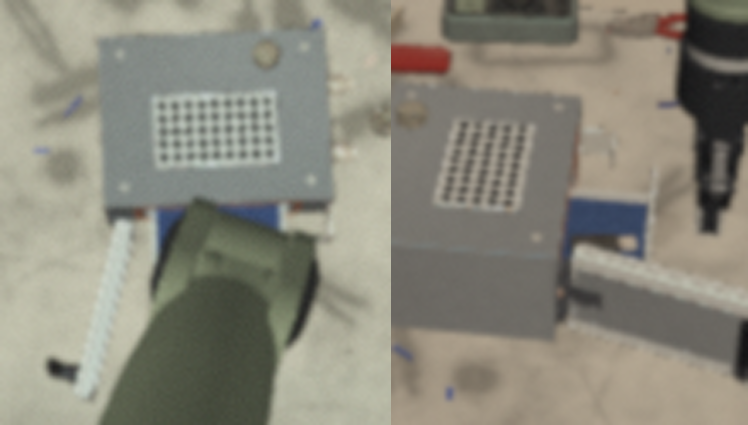

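The fingertips stand clear in front of the tray's plate. I'll push now.

Request:
apply_moves --dr '[[0, 0, 0], [0, 0, 0], [0, 0, 0], [0, 0, 0], [0, 0, 0], [0, 0, 0], [0, 0, 0], [0, 0, 0], [0, 0, 0], [0, 0, 0], [0, 0, 0], [0, 0, 0]]' --dp '[[-12, 0, 0], [-10, 0, 0], [-6, 0, 0], [-5, 0, 0], [-5, 0, 0], [-6, 0, 0], [-7, 0, 0], [-7, 0, 0], [-7, 0, 0], [-7, 0, 0], [-6, 0, 0], [-4, 0, 0]]' --jaw '[0, 0, 0, 0, 0, 0, 0, 0, 0, 0, 0, 0]'

```text
time: 4.55
ee_pos: [0.5523, -0.0742, 0.0522]
eef_rot: [[-0.999, -0.045, -0.0], [-0.045, 0.999, -0.0], [0.0, -0.0, -1.0]]
force: [-1.9, -0.9, -0.6]
width: -0.0001
gripper_force: 1.0
```

```bash
python3 -c "
from h import *
where()"
```

```text
t 4.55 box [-0.1062  0.0021  0.0522] yaw 2.5902006122597214 tool z [-0. -0. -1.] F [-1.9  -0.89 -0.55] w -0.00012288885166224226
```

Request:
apply_moves --dr '[[0, 0, 0], [0, 0, 0], [0, 0, 0], [0, 0, 0]]' --dp '[[-3, 0, 0], [-3, 0, 0], [-2, 0, 0], [0, 0, 0]]' --jaw '[0, 0, 0, 0]'

```text
time: 5.05
ee_pos: [0.5603, -0.0737, 0.0524]
eef_rot: [[-0.999, -0.045, 0.001], [-0.045, 0.999, 0.0], [-0.001, 0.0, -1.0]]
force: [-1.1, -1.6, -1.4]
width: -0.0001
gripper_force: 0.5
```

```bash
python3 -c "
from h import *
where()"
```

```text
t 5.05 box [-0.0982  0.0022  0.0524] yaw 2.5924503685057942 tool z [ 0.001  0.    -1.   ] F [-1.06 -1.63 -1.45] w -8.998525994672074e-05
```

Request:
apply_moves --dr '[[0, 0, 0], [0, 0, 0], [0, 0, 0], [0, 0, 0]]' --dp '[[-2, 0, 0], [-2, 0, 0], [-1, 0, 0], [0, 0, 0]]' --jaw '[0, 0, 0, 0]'

```text
time: 5.55
ee_pos: [0.5652, -0.0735, 0.0523]
eef_rot: [[-0.999, -0.045, 0.0], [-0.045, 0.999, 0.0], [-0.001, 0.0, -1.0]]
force: [-0.3, -0.1, -0.7]
width: 0.0
gripper_force: 0.5
```

```bash
python3 -c "
from h import *
where()"
```

```text
t 5.55 box [-0.0933  0.0022  0.0523] yaw 2.5951956681307564 tool z [ 0.  0. -1.] F [-0.33 -0.13 -0.74] w 6.337490089298548e-06
```

Request:
apply_moves --dr '[[0, 0, 0], [0, 0, 0], [0, 0, 0], [0, 0, 0]]' --dp '[[-2, 0, 0], [-1, 0, 0], [-1, 0, 0], [0, 0, 0]]' --jaw '[0, 0, 0, 0]'

```text
time: 6.05
ee_pos: [0.5655, -0.0735, 0.0522]
eef_rot: [[-0.999, -0.045, -0.006], [-0.045, 0.999, -0.001], [0.007, -0.0, -1.0]]
force: [-11.4, -0.8, 9.8]
width: -0.0001
gripper_force: 5.6
```

```bash
python3 -c "
from h import *
where()"
```

```text
t 6.05 box [-0.093   0.0022  0.0522] yaw 2.5667161066960205 tool z [-0.006 -0.001 -1.   ] F [-11.36  -0.82   9.78] w -0.0001123638003422772
```

Request:
apply_moves --dr '[[0, 0, 0], [0, 0, 0], [0, 0, 0], [0, 0, 0], [0, 0, 0], [0, 0, 0], [0, 0, 0], [0, 0, 0], [0, 0, 0], [0, 0, 0], [0, 0, 0], [0, 0, 0]]' --dp '[[10, 0, 0], [34, 0, 0], [0, 0, -43], [0, 0, -43], [0, 0, -43], [9, 50, 0], [9, 50, 0], [9, 50, 0], [0, 0, 0], [0, 0, 43], [0, 0, 43], [0, 0, 38]]' --jaw '[0, 0, 0, 0, 0, 0, 0, 0, 0, 0, 0, 0]'

```text
time: 7.55
ee_pos: [0.4921, 0.0725, 0.0562]
eef_rot: [[-0.999, -0.044, 0.002], [-0.044, 0.999, 0.0], [-0.002, -0.0, -1.0]]
force: [-0.5, -0.4, -0.1]
width: 0.0001
gripper_force: 0.0
```

```bash
python3 - <<'E'
from h import *
where()
a=cam("top")[0][150:275,235:350,::-1]; a=cv2.resize(a,None,fx=3.4,fy=3.4,interpolation=cv2.INTER_CUBIC)
b=cam("side")[0][150:275,240:365,::-1]; b=cv2.resize(b,None,fx=3.4,fy=3.4,interpolation=cv2.INTER_CUBIC)
cv2.imwrite("pics/a2.png",np.hstack([a,b]))
E
```

```text
t 7.55 box [-0.1598  0.1513  0.0562] yaw 2.5415594547388736 tool z [ 0.002  0.    -1.   ] F [-0.54 -0.35 -0.1 ] w 5.43435576145216e-05
```

View pics/a2.png

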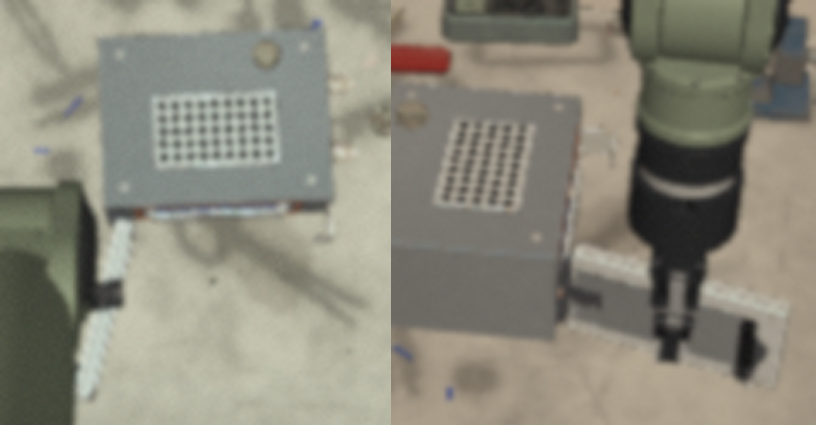

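The tray's plate sits flush against the front and the fingers are outside the door, between the hinge and the lever. Next I'll work out the arc to push it shut.

```bash
python3 - <<'E'
from h import *
H=np.array([-.0875,.085]); p=np.array([-.1598,.1513])
for t in np.radians([104,96,88,79,70,61,52,43,34,25,17,10,5,2,0]):
    d=np.array([-np.sin(t),-np.cos(t)]);n=np.array([-np.cos(t),np.sin(t)])
    q=H+.090*d+n*(.0075+.008*abs(n[0])+.012*abs(n[1])); e=(q-p)*1e3; p=q
    print(round(np.degrees(t)),q.round(4),"dp",round(-e[0],1),round(e[1],1))
E
```

```text
104 [-0.1697  0.1272] dp 9.9 -24.1
96 [-0.1749  0.1146] dp 5.2 -12.7
88 [-0.1781  0.1016] dp 3.2 -12.9
79 [-0.1798  0.0883] dp 1.7 -13.4
70 [-0.1794  0.0744] dp -0.4 -13.8
61 [-0.1768  0.0605] dp -2.6 -13.9
52 [-0.1719  0.0468] dp -4.9 -13.7
43 [-0.1646  0.0339] dp -7.3 -13.0
34 [-0.1551  0.022 ] dp -9.5 -11.8
25 [-0.1435  0.0118] dp -11.6 -10.2
17 [-0.1317  0.0044] dp -11.8 -7.4
10 [-0.1203 -0.0006] dp -11.3 -5.0
5 [-0.1118 -0.0032] dp -8.5 -2.6
2 [-0.1065 -0.0044] dp -5.3 -1.2
0 [-0.103 -0.005] dp -3.5 -0.6
```

Request:
apply_moves --dr '[[0, 0, 0], [0, 0, 0], [0, 0, 0], [0, 0, 0], [0, 0, 0], [0, 0, 0], [0, 0, 0], [0, 0, 0], [0, 0, 0], [0, 0, 0], [0, 0, 0], [0, 0, 0]]' --dp '[[5, -12, 0], [5, -12, 0], [5, -13, 0], [3, -13, 0], [2, -13, 0], [0, -14, 0], [-3, -14, 0], [-5, -14, 0], [-7, -13, 0], [-10, -12, 0], [-11, -10, 0], [-12, -7, 0]]' --jaw '[0, 0, 0, 0, 0, 0, 0, 0, 0, 0, 0, 0]'

```text
time: 9.15
ee_pos: [0.5266, -0.0729, 0.0572]
eef_rot: [[-0.999, -0.045, -0.0], [-0.045, 0.999, 0.0], [0.0, 0.0, -1.0]]
force: [-0.5, 1.1, 1.0]
width: 0.0006
gripper_force: 0.4
```

Request:
apply_moves --dr '[[0, 0, 0], [0, 0, 0], [0, 0, 0], [0, 0, 0], [0, 0, 0]]' --dp '[[-8, -4, 0], [-6, -2, 0], [-5, -1, 0], [-4, 0, 0], [0, 0, 0]]' --jaw '[0, 0, 0, 0, 0]'

```text
time: 9.78
ee_pos: [0.5496, -0.0782, 0.0574]
eef_rot: [[-0.999, -0.045, 0.001], [-0.045, 0.999, 0.0], [-0.001, 0.0, -1.0]]
force: [-0.1, 0.7, 0.2]
width: 0.0005
gripper_force: 0.0
```

```bash
python3 -c "
from h import *
where()"
```

```text
t 9.775 box [-0.1091 -0.0018  0.0574] yaw 2.605043438859596 tool z [ 0.001  0.    -1.   ] F [-0.14  0.68  0.2 ] w 0.00048131745132732847
```

Request:
apply_moves --dr '[[0, 0, 0], [0, 0, 0], [0, 0, 0], [0, 0, 0], [0, 0, 0]]' --dp '[[-2, 0, 0], [-2, 0, 0], [-2, 0, 0], [-2, 0, 0], [0, 0, 0]]' --jaw '[0, 0, 0, 0, 0]'

```text
time: 10.4
ee_pos: [0.5545, -0.0781, 0.0571]
eef_rot: [[-0.999, -0.045, -0.005], [-0.045, 0.999, -0.001], [0.005, -0.001, -1.0]]
force: [-8.4, -0.4, 7.0]
width: 0.0001
gripper_force: 4.2
```

```bash
python3 - <<'E'
from h import *
where()
a=cam("top")[0][180:260,250:350,::-1]; a=cv2.resize(a,None,fx=4,fy=4,interpolation=cv2.INTER_CUBIC)
b=cam("side")[0][170:250,260:350,::-1]; b=cv2.resize(b,None,fx=4,fy=4,interpolation=cv2.INTER_CUBIC)
cv2.imwrite("pics/a3.png",np.hstack([a,b]))
E
```

```text
t 10.4 box [-0.1042 -0.002   0.0571] yaw 2.5617488028654094 tool z [-0.005 -0.001 -1.   ] F [-8.41 -0.42  6.96] w 9.132741428463523e-05
```

View pics/a3.png

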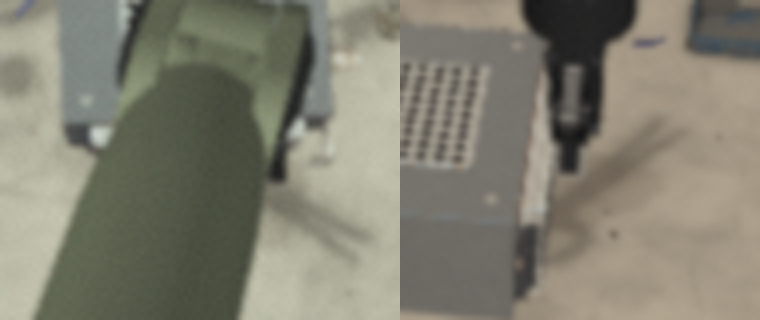

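The door stopped hard at -0.104 with 8 N, and the picture shows it flush. I'll back off, rise, move to the right of the lever and look.

Request:
apply_moves --dr '[[0, 0, 0], [0, 0, 0], [0, 0, 0], [0, 0, 0], [0, 0, 0], [0, 0, 0], [0, 0, 0]]' --dp '[[8, 0, 0], [22, 0, 0], [0, 0, -45], [0, 0, -45], [-4, -49, 0], [-4, -49, 0], [0, 0, 0]]' --jaw '[0, 0, 0, 0, 0, 0, 0]'

```text
time: 11.38
ee_pos: [0.5406, -0.18, 0.1476]
eef_rot: [[-0.999, -0.041, 0.003], [-0.041, 0.999, -0.001], [-0.003, -0.001, -1.0]]
force: [-0.6, 0.2, 0.2]
width: 0.0001
gripper_force: 0.0
```

```bash
python3 - <<'E'
from h import *
where()
c=cam("top");s=cam("side")
P=lambda x,y,z:[*W(x,y),z]
for n,k in(("top",c),("side",s)):
    print(n,"tip upright",proj(k,P(-.119,-.062,.092)).round(1),"pivot",proj(k,P(-.119,-.062,.046)).round(1))
a=c[0][180:260,250:350,::-1]; a=cv2.resize(a,None,fx=4,fy=4,interpolation=cv2.INTER_CUBIC)
b=s[0][150:230,260:350,::-1]; b=cv2.resize(b,None,fx=4,fy=4,interpolation=cv2.INTER_CUBIC)
cv2.imwrite("pics/a4.png",np.hstack([a,b]))
E
```

```text
t 11.375 box [-0.1226 -0.1032  0.1476] yaw 2.3507673860709133 tool z [ 0.003 -0.001 -1.   ] F [-0.62  0.24  0.23] w 8.24292123106474e-05
top tip upright [319.8 221.1] pivot [319.  222.9]
side tip upright [309.6 187.3] pivot [308.6 200.4]
```

View pics/a4.png

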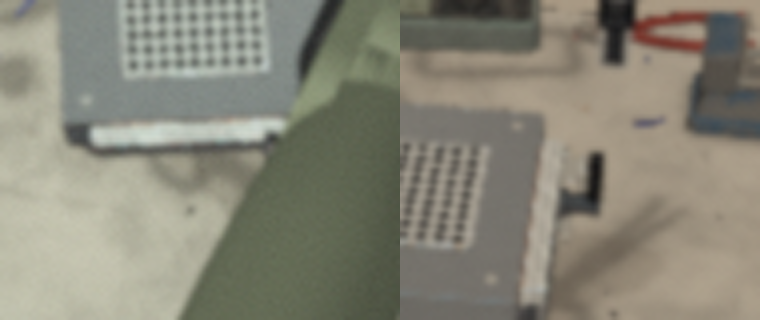

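The lever stands upright where predicted: side pixel (309,189) against (309.6,187). I'll descend to the right of it, push over, then down.

Request:
apply_moves --dr '[[0, 0, 0], [0, 0, 0], [0, 0, 0], [0, 0, 0], [0, 0, 0], [0, 0, 0], [0, 0, 0], [0, 0, 0], [0, 0, 0], [0, 0, 0]]' --dp '[[-3, 0, 32], [0, 0, 32], [0, 0, 0], [0, 11, 0], [0, 11, 0], [0, 6, 0], [0, 6, 0], [0, 6, 1], [0, 6, 1], [0, 0, 0]]' --jaw '[0, 0, 0, 0, 0, 0, 0, 0, 0, 0]'

```text
time: 12.72
ee_pos: [0.54, -0.13, 0.0809]
eef_rot: [[-0.999, -0.046, -0.001], [-0.046, 0.999, 0.001], [0.001, 0.001, -1.0]]
force: [-0.2, -1.2, 0.6]
width: 0.0001
gripper_force: 0.5
```

```bash
python3 - <<'E'
from h import *
where()
b=cam("side")[0][150:230,260:350,::-1]; b=cv2.resize(b,None,fx=5,fy=5,interpolation=cv2.INTER_CUBIC)
cv2.imwrite("pics/a5.png",b)
E
```

```text
t 12.725 box [-0.121  -0.0532  0.0809] yaw 2.616973226517004 tool z [-0.001  0.001 -1.   ] F [-0.15 -1.22  0.62] w 5.768944445838012e-05
```

View pics/a5.png

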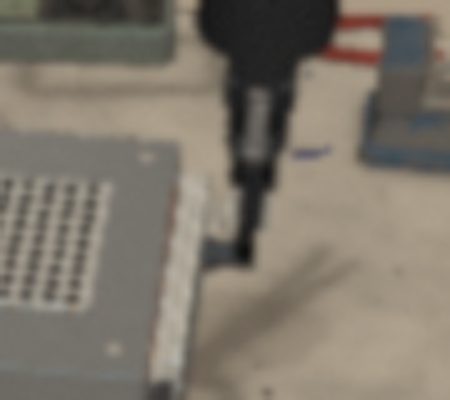

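The lever is leaning over with the fingertip on it, at crop pixel (245,250), and the contact force is about 1 N. I'll carry on over and down.

Request:
apply_moves --dr '[[0, 0, 0], [0, 0, 0], [0, 0, 0], [0, 0, 0], [0, 0, 0], [0, 0, 0], [0, 0, 0]]' --dp '[[0, 5, 2], [0, 4, 3], [0, 4, 4], [0, 4, 4], [0, 2, 4], [0, 2, 4], [0, 0, 0]]' --jaw '[0, 0, 0, 0, 0, 0, 0]'

```text
time: 13.65
ee_pos: [0.5395, -0.109, 0.06]
eef_rot: [[-0.999, -0.046, -0.0], [-0.046, 0.999, 0.001], [-0.0, 0.001, -1.0]]
force: [0.6, -0.8, 1.1]
width: -0.0002
gripper_force: 0.6
```

```bash
python3 -c "
from h import *
where()"
```

```text
t 13.65 box [-0.1206 -0.0322  0.06  ] yaw 2.6154733216836235 tool z [-0.     0.001 -1.   ] F [ 0.59 -0.78  1.08] w -0.00024962687114234687
```

Request:
apply_moves --dr '[[0, 0, 0], [0, 0, 0], [0, 0, 0], [0, 0, 0]]' --dp '[[0, 0, 1], [0, 0, 1], [0, 0, 1], [0, 0, 0]]' --jaw '[0, 0, 0, 0]'

```text
time: 14.15
ee_pos: [0.5419, -0.1096, 0.0595]
eef_rot: [[-0.999, -0.046, 0.005], [-0.046, 0.999, 0.001], [-0.005, 0.0, -1.0]]
force: [0.1, 0.0, 14.5]
width: -0.0001
gripper_force: 7.5
```

That is a hard stop at 14.5 N with the fingertip 6 mm above the pivot height, so the lever is level. I'll lift straight up and clear away to the left for one last check.

Request:
apply_moves --dr '[[0, 0, 0], [0, 0, 0], [0, 0, 0], [0, 0, 0], [0, 0, 0], [0, 0, 0], [0, 0, 0], [0, 0, 0], [0, 0, 0]]' --dp '[[0, 0, -10], [0, 0, -40], [0, 0, -50], [0, 0, -50], [5, 50, 0], [5, 50, 0], [5, 50, 0], [5, 50, 0], [0, 0, 0]]' --jaw '[0, 0, 0, 0, 0, 0, 0, 0, 0]'

```text
time: 15.28
ee_pos: [0.5089, 0.0923, 0.2069]
eef_rot: [[-0.999, -0.051, -0.002], [-0.051, 0.999, 0.001], [0.002, 0.002, -1.0]]
force: [-0.8, -1.5, -0.5]
width: 0.0003
gripper_force: 0.0
```

```bash
python3 - <<'E'
from h import *
where()
c=cam("top");s=cam("side")
P=lambda x,y,z:[*W(x,y),z]
for n,k in(("top",c),("side",s)): print(n,"tip level",proj(k,P(-.119,-.016,.046)).round(1),"pivot",proj(k,P(-.119,-.062,.046)).round(1))
a=c[0][180:260,250:350,::-1]; a=cv2.resize(a,None,fx=4,fy=4,interpolation=cv2.INTER_CUBIC)
b=s[0][150:230,260:350,::-1]; b=cv2.resize(b,None,fx=4,fy=4,interpolation=cv2.INTER_CUBIC)
cv2.imwrite("pics/a6.png",np.hstack([a,b]))
E
```

```text
t 15.275 box [-0.1422  0.1703  0.2069] yaw 2.90076554624369 tool z [-0.002  0.001 -1.   ] F [-0.79 -1.45 -0.54] w 0.0003177530706588892
top tip level [304.4 223.5] pivot [319.  222.9]
side tip level [307.6 210.5] pivot [308.6 200.4]
```

View pics/a6.png

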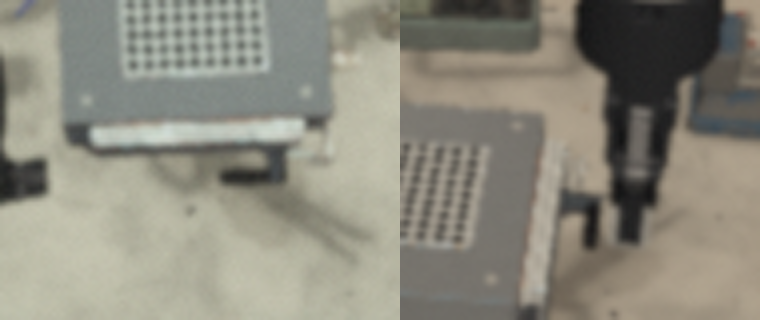

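The door is flush. The lever's tip is at top pixel (305.5,224) and side pixel (308,211), which matches the level prediction, and the robot is clear.

```bash
python3 -c "
from h import *
print(ticket.sign_off())"
```

```text
the job is handed in; nothing more can be done
None
```

I pushed the tray home, then the door shut, then the lever down level, and handed the job in at about 15 s. Each push ended on a hard stop and the last pictures show the door flush and the lever level, but sign-off returned no verdict, and I couldn't see the stick behind the shut door.

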